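# Lock an instrument cassette into the sterilising carrier

## Robot

A 7-joint arm with a two-finger parallel gripper is mounted at the origin on a cart in front of the work surface, level with it; the furniture and walls round the work are solid. World frame = base frame: x ahead of the robot, y to its left, z up, the work surface at z = 0. Lengths are in m, angles in rad, forces in N, time in s.
With the tool pointing down it reaches from about 0.4 to 0.85 m from the base axis. Payload 4.5 kg.
Tool frame: the origin (TCP) lies on the centre line of the jaws, within the pads' length; the fingertips stand 17 mm ahead of it and the grasp point (between the pads) lies 2 mm behind it (r.tip_reach is the distance from the TCP to the fingertips, in m); z points along the fingers, y is the line along which they close (so a half turn about z gives the same grasp; the last joint's range is limited). The gripper opens to 88 mm and grips with 3 to 60 N. Pads are 18 mm wide; open, the fingers measure 123 mm over their backs; the gripper's body (75 mm by 187 mm) begins 45 mm behind the grasp point.
Start: joints at [1.216, 0.689, -0.195, 1.565, 0.157, 0.902, -0.215], TCP at [0.237, -0.578, 0.256] pointing down, gripper open.
Joint ranges: [-3.01, 3.01], [-0.46, 2.08], [-1.47, 1.51], [0.13, 2.56], [-1, 4.14], [0.04, 2.09], [-2.66, 2.66]. Speed limits (rad/s): [2.57, 2.57, 3.14, 3.14, 3.14, 3.14, 3.14].

## Interface

Orientations are given as a unit quaternion [x, y, z, w].
In Python, from plant import r gives the robot as it stands.
- The arm moves only by the tool step_arm, never from a script. Its argument "steps" is a list of rows, each a list of 7 numbers: the shift along the tool's x, y, z in cm, then the turn, a rotation vector about the tool's x, y, z in degrees, then the gripper's target within -1 to 1 (shut at 1, half-way at 0, fully open at -1). A call has 1 to 8 rows; each row shifts and turns the commanded pose from where the row before left it, along the tool's axes as they then stand; what a row does not reach is not made up. A row lasts 1/8 s, in which the tool goes at most 62.5 mm and 10.7 degrees, less where a joint would pass 70% of its speed; a pose out of reach is approached as far as the arm can. A call with a gripper value outside its range is refused whole. The fingers move at their own pace and stop on an object; "force" is the grip in N (left out, the last holds). Time passes only in rows, so rows that do not move let the fingers close. It gives the time, the measured TCP pose, the force, the opening and the grip force at its end, in the units of the state.
- r.get_state(): the state, without advancing time (a new reading comes with each control period).
- r.snapshot(name): name is "scene" or "top" or "wrist"; returns a dict with "pixels" (400x640x3 uint8, red, green, blue), "fx", "fy", "cx", "cy" (pixels), "cam_to_world" (4x4, takes a point from camera to world coordinates). Camera axes: x right, y down, z forward; pixel columns grow to the right and rows downward; lengths in m; the calibration is good to about 2 mm. A picture is of the moment at which its call begins. There is no depth.
- r.finish_job(): hands the job in; it is judged then, once.
The state is a dict: "clock": time; "q": joint angles; "qd": joint speeds; "joint_torque": joint torques, N m; "tool_pos": TCP position; "eef_rot": TCP orientation; "contact_force": force on the tool from outside, world axes, zero at the start; "moment": the same for the moment, N m; "opening": opening from 0.0 (shut) to 1.0 (fully open); "finger_force": force on a finger pad.
Only numpy, scipy, OpenCV 4.12 (cv2) and the standard library are available. Lean on these libraries where they do the work, as an engineer would, in place of code of your own. Each camera call takes 0.05 s, during which the arm holds its last target. There are 200 camera calls.

## Task

The upper cassette stands half in the carrier with its lid open: shut the lid, then push the cassette fully home against the back stop (it jams if pushed off its centre line). Then lock it in with the loose locking rod: thread the rod from the right through both side plates, in front of the cassette, until its handle is up against the right plate, and leave it there. Do not disturb the other things on the worktop.

Things in the scene. Friction and masses are not known exactly. Their poses are not given: they have to be found in the camera images.
- rack: Two-tier stainless cassette carrier, fixed, 167 deep (x), 193 wide over its side plates (y), 82 high. Origin on the worktop, mid-width, straight below the rod line; x points into the carrier away from its mouth, y to its left, z up. Sizes below are mm in this frame. Side plates 4 thick, inner faces y = +-92.5, from x = -16 (small flared wings) to 92.
- hole_right (a point): centre of the upper rod hole on the right side plate's outer face (x 0, y -96.5, z 57); the holes are 17.5 dia and in line
- hole_left (a point): centre of the upper rod hole on the left side plate's outer face (x 0, y +96.5, z 57)
- bay_home (a point): where point cassette_face lies when the cassette is fully home (x 9, y 0, z 58)
- ledge_front (a point): middle of the front edge of the upper floor (x -75, y 0, z 44): the floor, top at z 44, runs out in front of the side plates as a loading ledge
- top_lip (a point): middle of the front lip of the carrier's top frame (x 32, z 80). The frame covers x 32 to 91, underside z 76: an open lid cannot be shut once the cassette is under it
- back_stop (a point): middle of the upper tier's back stop, face towards the mouth (x 80, z 54), 20 high
- lower_handle (a point): handle of the rod of the lower tier, which is already loaded and locked in the same way (all fixed, leave it): it sticks out 62 beyond the right plate, z 17 to 27
- cassette: The upper cassette: steel box with hinged lid, instruments clipped inside, loose, 71 deep, 181 wide, 28 high shut, about 0.5 kg. On the upper floor, 2 mm play each side, hinge side to the mouth. Origin: centre of its underside; its x points out of the mouth (the carrier's x reversed), z up. At the start 25 to 35 mm of it is between the side plates; it has 60 to 72 mm to go
- cassette_face (a point): centre of the cassette's near (hinge-side) face, 14 mm above its underside: push here. Steel on steel, friction about 0.6: pushed some 25 mm or more off the middle of its width it cocks and jams; at the middle it slides with 3 to 5 N
- lid_hinge (a point): middle of the lid's hinge line: on the near top edge of the cassette, 27.5 mm above its underside
- lid_edge (a point): middle of the lid's free edge, 70 mm from the hinge; the lid is a 2 mm plate as wide as the cassette
- cassette_lid (a joint): lid angle, rad: 0 shut, pi/2 upright, more leans back towards the robot (stop at 1.92). A stiff hinge (0.075 N m) that stays where it is put; it must be pressed down until shut
- rod: The loose locking rod: steel shaft 9 dia with flat handle, lying on the worktop right of the carrier, about 0.14 kg, 277 long. Origin under the shoulder where handle and shaft meet; y points along the shaft to the tip, z up. Shaft y 0 to 215 mm (last 8 tapered), handle y 0 to -62 mm, 24 wide, 10 thick, lying flat; axis of both 5 mm above the underside. The shoulder does not pass the holes
- rod_tip (a point): tip of the rod, on its axis, 215 mm from the shoulder
- rod_handle (a point): middle of the rod's handle, on its axis, 27 mm behind the shoulder: the place to grip, across the 24 mm
- timer: bystander: white minute timer 52x68x66 mm, loose, origin under its middle
- swab_jar: bystander: lidded jar 68 dia x 75 mm, loose, origin under its middle
- bur_jar: bystander: lidded jar 58 dia x 57 mm, loose, origin under its middle
- nail_brush: bystander: brush 30x86x22 mm, loose, origin under its middle

How it is judged:
By the outcome, as a careful person would: the job done as asked, in the order asked, and still so for the second after the job is handed in, with the robot touching nothing.
It also fails if it takes over 72 s, if anything falls off the work surface, if the arm or the gripper's body presses on something with over 40 N, if the wrist force passes 120 N, or if a joint passes its speed limit or range.

## Working session

There is one attempt and no reset: what is moved stays moved. The work goes in short steps, Python scripts to look and compute and a tool call to move; the robot and the scene stay as the last step left them, time stands still between calls to the robot, and variables do not carry over. Pictures are saved under pics/ and viewed, at most 10 in all, crops included, and the job is handed in when it is done.

Besides the shell and the picture viewer there is one more tool, called after "Emit:" by a JSON object that holds its "fn" and its "kwargs". step_arm: Moves the arm, as the interface text tells. Its arguments: {"type":"object","properties":{"steps":{"type":"array","items":{"type":"array","items":{"type":"number"}}},"force":{"type":"number"}},"required":["steps"]}

```bash
mkdir -p pics; ls
cat > h.py <<'E'
import numpy as np, cv2
from plant import r
def snap(n,f):
    s=r.snapshot(n); cv2.imwrite('pics/'+f,s['pixels'][:,:,::-1]); np.savez('pics/'+f+'.npz',**s); return s
def load(f): return np.load('pics/'+f+'.npz')
def ray(s,u,v):
    T=s['cam_to_world']; d=T[:3,:3]@np.array([(u-s['cx'])/s['fx'],(v-s['cy'])/s['fy'],1]); return T[:3,3],d/np.linalg.norm(d)
def onz(s,u,v,z):
    o,d=ray(s,u,v); return o+d*(z-o[2])/d[2]
def tri(s1,p1,s2,p2):
    A=[];b=[]
    for s,p in((s1,p1),(s2,p2)):
        o,d=ray(s,*p); P=np.eye(3)-np.outer(d,d); A.append(P); b.append(P@o)
    return np.linalg.lstsq(np.vstack(A),np.hstack(b),rcond=None)[0]
def proj(s,X):
    T=s['cam_to_world']; c=T[:3,:3].T@(np.asarray(X)-T[:3,3]); return s['fx']*c[0]/c[2]+s['cx'],s['fy']*c[1]/c[2]+s['cy']
E
python3 - <<'E'
from h import *
for n in('scene','top'):
    s=snap(n,n+'0.png'); print(n,s['fx'],s['cx'],s['cy'],np.round(s['cam_to_world'],3))
print(r.get_state())
E
```

```text
pics
scene 378.1023511118397 316.68000922910306 194.59475053399126 [[-0.866 -0.256  0.429  0.045]
 [-0.499  0.474 -0.725  0.775]
 [-0.018 -0.842 -0.539  0.7  ]
 [ 0.     0.     0.     1.   ]]
top 389.2018181675261 327.00125039147076 199.45932323859859 [[-0.013 -0.996  0.089  0.403]
 [-1.     0.012 -0.016 -0.059]
 [ 0.015 -0.089 -0.996  1.481]
 [ 0.     0.     0.     1.   ]]
{'clock': 0.1, 'q': array([ 1.21578317,  0.68990019, -0.19452136,  1.56622702,  0.15732196,
        0.90249382, -0.21509898]), 'qd': array([ 0.00022753, -0.00189431, -0.00070899, -0.00274262, -0.00134514,
        0.00101792,  0.00196049]), 'joint_torque': array([-3.12074888e-03, -5.28496456e+01, -1.27191380e+00, -1.53836167e+01,
       -5.26609062e-02,  1.93726388e-03,  4.93036464e-05]), 'tool_pos': array([ 0.23668764, -0.57787473,  0.25499366]), 'eef_rot': array([ 9.81153427e-01,  1.93228580e-01, -2.23314149e-04, -7.86547735e-04]), 'contact_force': array([-0.55128382,  0.69405754,  0.17412302]), 'moment': array([-0.05317251,  0.05017212, -0.00835509]), 'finger_force': 0.0, 'opening': 1.0025109225861595}
```

View pics/scene0.png

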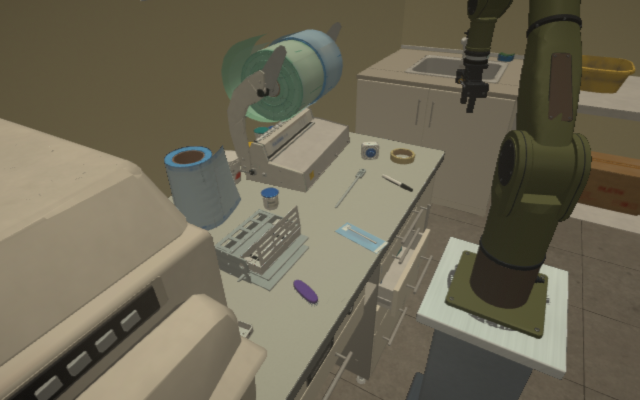

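View pics/top0.png

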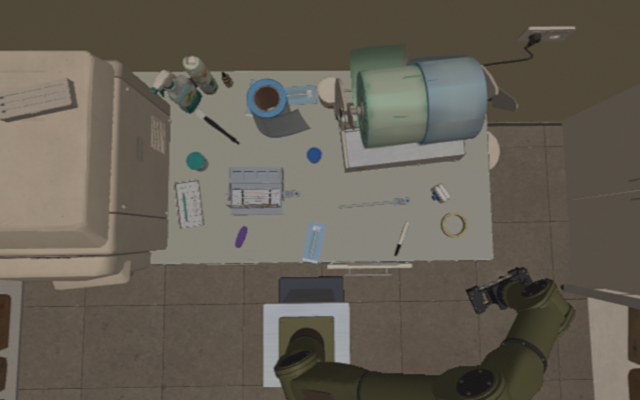

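The scene shows the carrier at about (265,245) with its lid up at (280,240), and the rod from (337,205) to (362,172). In the top view, the carrier is at (257,190). The rod runs from its tip at (340,206) to its handle at (402,201), and the timer is at (441,193). I'll zoom in on both.

Run:
```python
import cv2,numpy as np
a=cv2.imread('pics/top0.png')[155:225,220:420]; b=cv2.imread('pics/scene0.png')[195:290,200:330]
a=cv2.resize(a,None,fx=4,fy=4,interpolation=cv2.INTER_CUBIC); b=cv2.resize(b,None,fx=3.3,fy=3.3,interpolation=cv2.INTER_CUBIC)
o=np.zeros((280+b.shape[0],800,3),np.uint8); o[:280]=a; o[280:,:b.shape[1]]=b; o=o[:600]; cv2.imwrite('pics/crop0.png',o)
```

```text
(no output)
```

View pics/crop0.png

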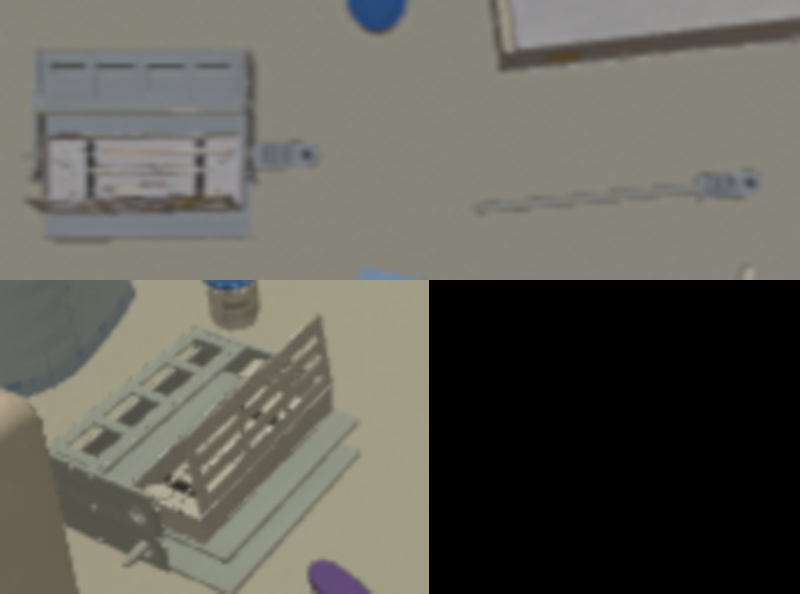

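The crop shows the carrier nearly square to the camera. Its top frame spans crop (36..250, 50..108), the ledge front is at v≈237, and the lid is near upright at v≈205. The rod tip is at (478,209), the shoulder near (700,190) and the handle end at (760,182).

Run:
```python
from h import *
t=load('top0.png'); s=load('scene0.png')
T=lambda u,v,z:np.round(onz(t,220+u/4,155+v/4,z),4)
S=lambda u,v,z:np.round(onz(s,200+u/3.3,195+(v-280)/3.3,z),4)
for n,a in dict(fBL=(37,52,.08),fBR=(251,50,.08),lipL=(37,109,.08),lipR=(250,109,.08),ledL=(45,238,.044),ledR=(251,236,.044),lidL=(30,205,.14),lidR=(238,207,.14),tip=(478,209,.005),hend=(760,182,.005),sho=(700,188,.005),lowh=(318,154,.022)).items(): print(n,T(*a))
for n,a in dict(ledR=(225,560,.044),ledL=(358,422,.044),lidfar=(320,317,.14),lidnear=(195,458,.14),frBL=(195,330,.08)).items(): print('S',n,S(*a))
print('timer',onz(t,441,193,.066),'bur',onz(t,314,155,.057))
# scene tri lid corner right (far from scene cam)
print(tri(t,(220+238/4,155+207/4),s,(200+320/3.3,195+37/3.3)),tri(t,(220+30/4,155+205/4),s,(200+195/3.3,195+178/3.3)))
```

```text
fBL [0.6467 0.2716 0.08  ]
fBR [0.6465 0.0779 0.08  ]
lipL [0.5946 0.2711 0.08  ]
lipR [0.5925 0.079  0.08  ]
ledL [0.4798 0.2712 0.044 ]
ledR [0.4793 0.082  0.044 ]
lidL [0.5032 0.2622 0.14  ]
lidR [0.4994 0.0837 0.14  ]
tip [ 0.5044 -0.1297  0.005 ]
hend [ 0.527  -0.3994  0.005 ]
sho [ 0.5219 -0.3418  0.005 ]
lowh [0.5569 0.0209 0.022 ]
S ledR [0.4813 0.2753 0.044 ]
S ledL [0.4777 0.0943 0.044 ]
S lidfar [0.5088 0.0958 0.14  ]
S lidnear [0.4923 0.2807 0.14  ]
S frBL [0.6436 0.0918 0.08  ]
timer [ 0.54815205 -0.50037092  0.066     ] bur [ 0.69614541 -0.0356666   0.057     ]
[0.50583627 0.08770781 0.13540483] [0.50476412 0.26628556 0.12387894]
```

Emit:
{"fn": "step_arm", "kwargs": {"steps": [[0,0,0,0,0,7.4,1],[0,0,0,0,0,7.4,1],[0,0,0,0,0,7.5,1],[4,0,0,0,0,0,1],[4,0,0,0,0,0,1],[4,0,0,0,0,0,1],[4,0,0,0,0,0,1],[4,0,0,0,0,0,1]]}}

```text
clock: 1.1
tool_pos: [0.438, -0.578, 0.2551]
eef_rot: [1.0, -0.0, -0.0, -0.0]
contact_force: [0.4, 0.4, 0.0]
opening: 0.115
finger_force: 0.0
```

Emit:
{"fn": "step_arm", "kwargs": {"steps": [[0,-5,0,0,0,0,1],[0,-5,0,0,0,0,1],[0,-5,0,0,0,0,1],[0,-5,0,0,0,0,1],[0,-5,0,0,0,0,1],[0,-5,0,0,0,0,1],[0,-5,0,0,0,0,1],[0,-5,0,0,0,0,1]]}}

```text
clock: 2.1
tool_pos: [0.4368, -0.1767, 0.2556]
eef_rot: [1.0, -0.0, -0.0, -0.0]
contact_force: [2.0, 0.4, 0.1]
opening: 0.002
finger_force: 0.0
```

Emit:
{"fn": "step_arm", "kwargs": {"steps": [[0,-5,0,0,0,0,1],[0,-5,0,0,0,0,1],[0,-5,0,0,0,0,1],[0,-5,0,0,0,0,1],[0,-4,0,0,0,0,1],[0,0,0,0,0,0,1]]}}

```text
clock: 2.85
tool_pos: [0.437, 0.0651, 0.2555]
eef_rot: [1.0, 0.003, -0.0, -0.001]
contact_force: [0.4, -1.1, 1.2]
opening: 0.005
finger_force: 0.0
```

Run:
```python
from h import *
s=snap('wrist','w1.png'); print(s['fx'],np.round(s['cam_to_world'],3))
```

```text
288.88336563501974 [[ 0.006 -0.965 -0.26   0.505]
 [-1.    -0.006 -0.     0.065]
 [-0.001  0.26  -0.966  0.383]
 [ 0.     0.     0.     1.   ]]
```

View pics/w1.png

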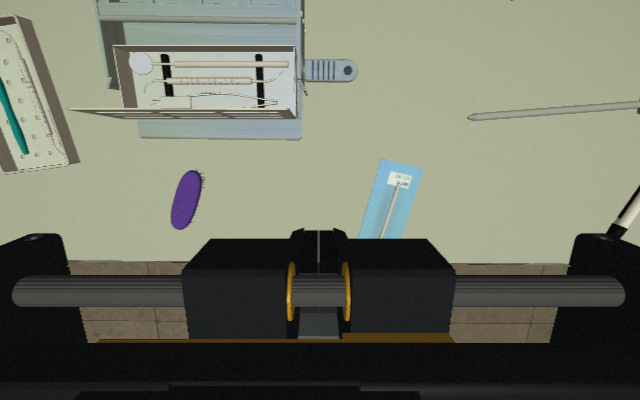

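The wrist view shows the ledge front at row 138 (columns 139 to 301). The cassette's rear top edge is at row 46 and its hinge at about row 108–117. The lid's free edge runs from (70,110) to (296,118), and the rod tip is at (468,117).

Run:
```python
from h import *
w=load('w1.png'); t=load('top0.png')
for n,a in dict(ledL=(139,137,.044),ledR=(301,139,.044),cRearL=(114,45,.070),cRearR=(297,46,.070),hL=(122,108,.0715),hR=(296,112,.0715),lidL=(70,110,.141),lidR=(296,118,.141),wingR=(306,95,.07),wingL=(108,88,.07),lipL=(97,20,.08),lipR=(303,24,.08),tip=(468,117,.005),lowh=(357,70,.022)).items(): print(n,np.round(onz(w,*a),4))
for p in((97,20),(303,24)): pass
print(tri(w,(70,110),t,(220+30/4,155+205/4)),tri(w,(296,118),t,(220+238/4,155+207/4)))
```

```text
ledL [0.4841 0.272  0.044 ]
ledR [0.483  0.0852 0.044 ]
cRearL [0.5744 0.267  0.07  ]
cRearR [0.5746 0.0868 0.07  ]
hL [0.515  0.2682 0.0715]
hR [0.5122 0.0885 0.0715]
lidL [0.511  0.2651 0.141 ]
lidR [0.5059 0.0834 0.141 ]
wingR [0.529  0.0782 0.07  ]
wingL [0.5345 0.2802 0.07  ]
lipL [0.5933 0.2727 0.08  ]
lipR [0.5911 0.0803 0.08  ]
tip [ 0.5091 -0.1233  0.005 ]
lowh [0.5605 0.021  0.022 ]
[0.50689402 0.26154179 0.14453984] [0.50564386 0.09074733 0.060868  ]
```

Emit:
{"fn": "step_arm", "kwargs": {"steps": [[0,-4,0,0,0,0,1],[0,-4,0,0,0,0,1],[0,-3.2,0,0,0,0,1],[1,0,4,0,0,0,1],[1,0,4,0,0,0,1],[1,0,3.2,0,0,0,1],[0,0,0,0,0,0,1]]}}

```text
clock: 3.78
tool_pos: [0.4668, 0.1711, 0.142]
eef_rot: [1.0, -0.002, -0.002, 0.001]
contact_force: [-0.4, -0.5, -0.0]
opening: 0.004
finger_force: 0.0
```

Emit:
{"fn": "step_arm", "kwargs": {"steps": [[1,0,0,0,0,0,1],[1,0,0,0,0,0,1],[1,0,0,0,0,0,1],[1,0,0.1,0,0,0,1],[0.9,0,0.3,0,0,0,1],[0.8,0,0.5,0,0,0,1],[0.8,0,0.5,0,0,0,1],[0,0,0,0,0,0,1]]}}

```text
clock: 4.78
tool_pos: [0.5327, 0.1733, 0.129]
eef_rot: [1.0, -0.0, -0.0, 0.0]
contact_force: [-0.2, -0.2, 0.4]
opening: 0.008
finger_force: 0.0
```

Emit:
{"fn": "step_arm", "kwargs": {"steps": [[0.6,0,0.6,0,0,0,1],[0.5,0,0.7,0,0,0,1],[0.4,0,0.7,0,0,0,1],[0.2,0,0.7,0,0,0,1],[0,0,0.7,0,0,0,1],[0,0,0.4,0,0,0,1],[0,0,0.2,0,0,0,1],[0,0,0,0,0,0,1]]}}

```text
clock: 5.78
tool_pos: [0.5493, 0.1735, 0.0902]
eef_rot: [1.0, -0.0, 0.0, -0.0]
contact_force: [-0.9, -0.9, 3.7]
opening: 0.001
finger_force: 1.9
```

Emit:
{"fn": "step_arm", "kwargs": {"steps": [[0,0,0.3,0,0,0,1],[0,0,0.2,0,0,0,1],[0,0,0,0,0,0,1]]}}

```text
clock: 6.15
tool_pos: [0.5494, 0.1735, 0.0897]
eef_rot: [1.0, -0.0, 0.001, -0.0]
contact_force: [-9.5, -2.7, 43.5]
opening: 0.008
finger_force: 21.6
```

Emit:
{"fn": "step_arm", "kwargs": {"steps": [[0,0,-3,0,0,0,1],[-4,0,-2,0,0,0,1],[-4,0,0,0,0,0,1],[-2.5,0,0,0,0,0,1],[0,0,0,0,0,0,1]]}}

```text
clock: 6.78
tool_pos: [0.4424, 0.1736, 0.1348]
eef_rot: [1.0, 0.001, -0.001, 0.0]
contact_force: [1.0, 0.5, -0.4]
opening: 0.005
finger_force: 0.0
```

Run:
```python
from h import *
s=snap('wrist','w2.png'); print(np.round(s['cam_to_world'],3)); c=s['pixels'][0:260,130:530,::-1]
cv2.imwrite('pics/w2c.png',cv2.resize(c,None,fx=2,fy=2))
```

```text
[[ 0.001 -0.965 -0.262  0.51 ]
 [-1.    -0.001 -0.001  0.174]
 [ 0.001  0.262 -0.965  0.263]
 [ 0.     0.     0.     1.   ]]
```

View pics/w2c.png

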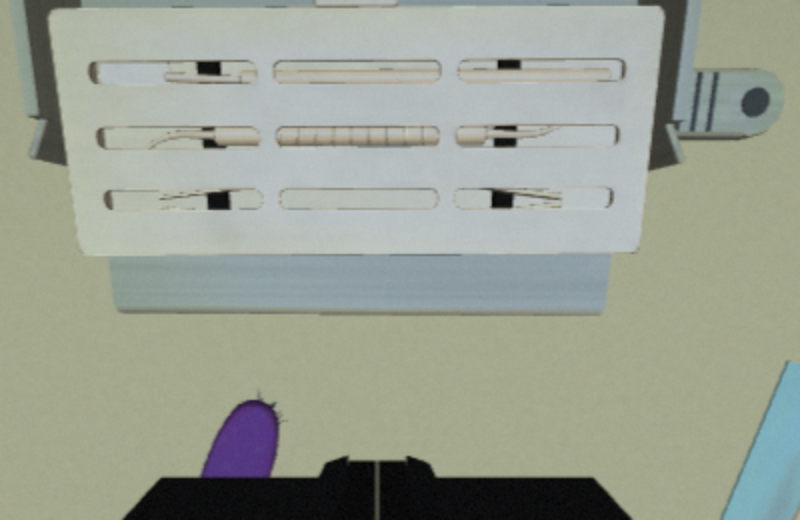

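The lid lies flat and shut. Its near edge is at full-image (171.5,127)–(448.5,126), its far edge at (155,5)–(461.5,4), and the ledge front at (188.5,155.5)–(433,156.5).

Run:
```python
from h import *
w=load('w2.png')
for n,a in dict(nL=(171.5,127,.0725),nR=(448.5,126,.0725),fL=(155,5,.0725),fR=(461.5,4,.0725),ledL=(188.5,155.5,.044),ledR=(433,156.5,.044),plR=(475,55,.082),plL=(142.5,55,.082)).items(): print(n,np.round(onz(w,*a),4))
```

```text
nL [0.5054 0.2671 0.0725]
nR [0.5062 0.0901 0.0725]
fL [0.5738 0.2676 0.0725]
fR [0.5745 0.0908 0.0725]
ledL [0.4837 0.2711 0.044 ]
ledR [0.4831 0.0866 0.044 ]
plR [0.5458 0.0839 0.082 ]
plL [0.5455 0.2737 0.082 ]
```

Emit:
{"fn": "step_arm", "kwargs": {"steps": [[0,-0.2,3.4,0,0,0,1],[0,-0.25,3.3,0,0,0,1],[1.5,0,0,0,0,0,1],[1.5,0,0,0,0,0,1],[1.5,0,0,0,0,0,1],[0.8,0,0,0,0,0,1],[0.8,0,0,0,0,0,1],[0,0,0,0,0,0,1]]}}

```text
clock: 7.82
tool_pos: [0.5051, 0.1778, 0.0673]
eef_rot: [1.0, -0.0, -0.001, 0.0]
contact_force: [-1.8, -0.1, -0.0]
opening: 0.003
finger_force: 1.2
```

Emit:
{"fn": "step_arm", "kwargs": {"steps": [[0.8,0,0,0,0,0,1],[0.8,0,0,0,0,0,1],[0.8,0,0,0,0,0,1],[0.8,0,0,0,0,0,1],[0.6,0,0,0,0,0,1],[0.6,0,0,0,0,0,1],[0,0,0,0,0,0,1]]}}

```text
clock: 8.7
tool_pos: [0.5506, 0.178, 0.068]
eef_rot: [1.0, -0.0, 0.001, -0.0]
contact_force: [-0.2, -1.5, -0.5]
opening: 0.005
finger_force: 0.0
```

Emit:
{"fn": "step_arm", "kwargs": {"steps": [[0.4,0,0,0,0,0,1],[0.3,0,0,0,0,0,1],[0.3,0,0,0,0,0,1],[0,0,0,0,0,0,1]]}}

```text
clock: 9.2
tool_pos: [0.5577, 0.1781, 0.0679]
eef_rot: [1.0, 0.0, -0.001, 0.0]
contact_force: [-5.2, 0.2, 4.0]
opening: 0.002
finger_force: 2.6
```

Emit:
{"fn": "step_arm", "kwargs": {"steps": [[0.3,0,0,0,0,0,1],[0.2,0,0,0,0,0,1],[0,0,0,0,0,0,1]]}}

```text
clock: 9.57
tool_pos: [0.5579, 0.1781, 0.0678]
eef_rot: [1.0, 0.001, -0.006, 0.001]
contact_force: [-15.7, -0.1, 12.5]
opening: 0.007
finger_force: 7.2
```

Emit:
{"fn": "step_arm", "kwargs": {"steps": [[-4,0,0,0,0,0,1],[-5,0,0,0,0,0,0],[-2,0,-4,0,0,0,-0.2],[0,2,-5,0,0,0,-0.2],[0,5,-5,0,0,0,-0.2],[0,5,-4,0,0,0,-0.2],[0,5,0,0,0,0,-0.2],[0,5,0,0,0,0,-0.2]]}}

```text
clock: 10.58
tool_pos: [0.4558, -0.0367, 0.2423]
eef_rot: [1.0, -0.0, 0.003, 0.0]
contact_force: [-0.5, -0.5, 0.5]
opening: 0.598
finger_force: 0.0
```

Emit:
{"fn": "step_arm", "kwargs": {"steps": [[0,2,0,0,0,0,-0.2],[0,0,0,0,0,0,-0.2]]}}

```text
clock: 10.82
tool_pos: [0.455, -0.0568, 0.2415]
eef_rot: [1.0, -0.002, 0.001, 0.0]
contact_force: [0.1, 0.4, 0.4]
opening: 0.595
finger_force: 0.0
```

Run:
```python
from h import *
s=snap('wrist','w3.png'); print(np.round(s['cam_to_world'],3)); print(r.get_state()['q'])
```

```text
[[-0.005 -0.966 -0.258  0.522]
 [-1.     0.005  0.    -0.057]
 [ 0.001  0.258 -0.966  0.369]
 [ 0.     0.     0.     1.   ]]
[ 0.05638894  0.49980927 -0.05497506  2.0729199   0.04887005  0.56782931
 -1.60551114]
```

View pics/w3.png

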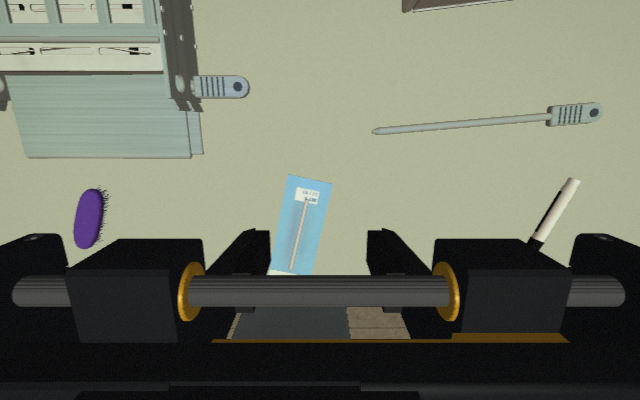

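The cassette is in, with its near edge at rows 72–76 and no cocking visible. The rod tip is at (372,131), its shoulder at (548,117) and its handle end at (602,112).

Run:
```python
from h import *
w=load('w3.png')
for n,a in dict(cR=(162,73,.072),cL=(5,76,.072),ledL=(28,157,.044),ledR=(191,158,.044),tip=(372,131,.005),sho=(548,117,.006),hend=(602,112,.006),lowh=(249,87,.022)).items(): print(n,np.round(onz(w,*a),4))
```

```text
cR [0.567  0.0915 0.072 ]
cL [0.565  0.2421 0.072 ]
ledL [0.4844 0.2684 0.044 ]
ledR [0.4823 0.0856 0.044 ]
tip [ 0.5095 -0.1238  0.005 ]
sho [ 0.525  -0.3365  0.006 ]
hend [ 0.5305 -0.4006  0.006 ]
lowh [0.5593 0.0203 0.022 ]
```

Emit:
{"fn": "step_arm", "kwargs": {"steps": [[1.2,5.1,0,0,0,0,-0.2],[1.2,5.1,0,0,0,0,-0.2],[1.2,5.1,0,0,0,0,-0.2],[1.2,5.1,0,0,0,0,-0.2],[1.2,5.1,0,0,0,0,-0.2],[1.2,5.2,0,0,0,0,-0.2],[0,0,0,0,0,-10.4,-0.2],[0,0,0,0,0,-10.5,-0.2]]}}

```text
clock: 11.88
tool_pos: [0.5277, -0.3606, 0.2407]
eef_rot: [0.983, 0.185, 0.001, -0.0]
contact_force: [0.2, -0.1, -0.2]
opening: 0.6
finger_force: 0.0
```

Emit:
{"fn": "step_arm", "kwargs": {"steps": [[0,0,1,0,0,-10.5,-0.2],[0,0,1,0,0,-10.5,-0.2],[0,0,1,0,0,-10.5,-0.2],[0,0,1,0,0,-10.5,-0.2],[0,0,1,0,0,-10.5,-0.2],[0,0,1,0,0,-10.5,-0.2],[0,0,1,0,0,-10.4,-0.2],[0,0,0,0,0,0,-0.2]]}}

```text
clock: 12.88
tool_pos: [0.5269, -0.3601, 0.1702]
eef_rot: [0.68, 0.733, 0.001, -0.001]
contact_force: [0.0, 0.6, 0.1]
opening: 0.6
finger_force: 0.0
```

Run:
```python
from h import *
st=r.get_state(); print(st['tool_pos'],st['q'])
from scipy.spatial.transform import Rotation as R
print(R.from_quat(st['eef_rot']).as_matrix().round(3))
s=snap('wrist','w4.png'); print(np.round(s['cam_to_world'],3))
```

```text
[ 0.52686578 -0.36011153  0.17022222] [ 0.80511082  0.85170519 -0.52324582  1.58811508  0.52373765  0.84629414
  0.15104263]
[[-0.075  0.997 -0.   ]
 [ 0.997  0.075  0.002]
 [ 0.002 -0.    -1.   ]]
[[ 0.997  0.072  0.02   0.523]
 [ 0.075 -0.963 -0.258 -0.294]
 [ 0.     0.259 -0.966  0.298]
 [ 0.     0.     0.     1.   ]]
```

View pics/w4.png

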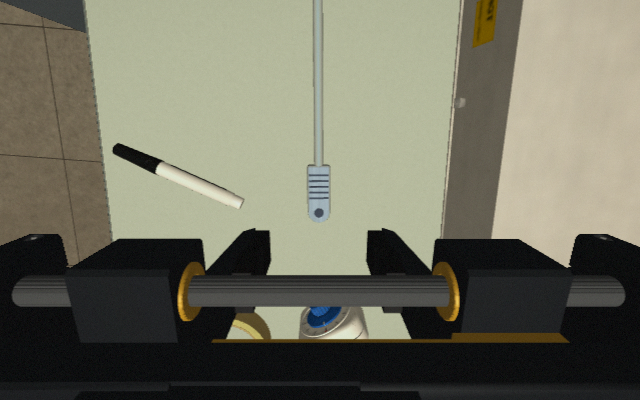

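The view shows the rod centred and aligned at column 318, with the shoulder at row 165, the handle end at row 221 and the timer clear behind.

Run:
```python
from h import *
from scipy.spatial.transform import Rotation as R
s=load('w4.png'); st=r.get_state(); Rt=R.from_quat(st['eef_rot']).as_matrix()
for a in((318,2,.005),(318.5,165,.008),(318.5,221,.009)):
    p=onz(s,*a); print(p.round(4),(Rt.T@(p-st['tool_pos'])*100).round(2))
```

```text
[ 0.5153 -0.1929  0.005 ] [16.78  0.04 16.6 ]
[ 0.5266 -0.3377  0.008 ] [ 2.25  0.12 16.29]
[ 0.5311 -0.397   0.009 ] [-3.69  0.13 16.18]
```

Emit:
{"fn": "step_arm", "kwargs": {"steps": [[-0.45,0.1,3,0,0,0,-0.2],[0,0,4,0,0,0,-0.2],[0,0,4,0,0,0,-0.2],[0,0,3,0,0,0,-0.2],[0,0,1.1,0,0,0,-0.2],[0,0,0,0,0,0,-0.2]]}}

```text
clock: 13.68
tool_pos: [0.528, -0.366, 0.0203]
eef_rot: [0.68, 0.733, 0.0, 0.0]
contact_force: [0.5, -0.1, 0.9]
opening: 0.602
finger_force: 0.0
```

Emit:
{"fn": "step_arm", "kwargs": {"steps": [[0,0,0,0,0,0,1],[0,0,0,0,0,0,1],[0,0,0,0,0,0,1],[0,0,0,0,0,0,1]], "force": 45}}

```text
clock: 14.18
tool_pos: [0.5276, -0.3668, 0.0206]
eef_rot: [0.68, 0.733, 0.0, 0.001]
contact_force: [-0.5, -1.2, 3.8]
opening: 0.263
finger_force: 45.0
```

Emit:
{"fn": "step_arm", "kwargs": {"steps": [[0,0,-2,0,0,0,1],[0,0,-3,0,0,0,1],[0,0,-3,0,0,2.3,1],[3,0.5,0,0,0,2.4,1],[4,0.6,0,0,0,0,1],[4,0.7,0,0,0,0,1],[4,0.7,0,0,0,0,1],[3,0.5,0,0,0,0,1]]}}

```text
clock: 15.18
tool_pos: [0.558, -0.1841, 0.1012]
eef_rot: [0.709, 0.705, 0.001, 0.0]
contact_force: [0.1, -0.6, -0.8]
opening: 0.263
finger_force: 45.0
```

Emit:
{"fn": "step_arm", "kwargs": {"steps": [[0,0,1.4,0,0,0,1],[0,0,1.4,0,0,0,1],[0,0,0,0,0,0,1]]}}

```text
clock: 15.55
tool_pos: [0.5559, -0.1881, 0.0706]
eef_rot: [0.71, 0.704, -0.001, -0.001]
contact_force: [-0.4, -0.1, -1.7]
opening: 0.263
finger_force: 45.0
```

Run:
```python
from h import *
st=r.get_state(); print(st['tool_pos'],st['contact_force'])
from scipy.spatial.transform import Rotation as R
print(R.from_quat(st['eef_rot']).as_matrix().round(4))
s=snap('wrist','w5.png'); t=snap('scene','s5.png'); snap('top','t5.png')
a=s['pixels'][:230,120:520,::-1]; b=t['pixels'][180:290,200:350,::-1]
a=cv2.resize(a,(520,299),interpolation=cv2.INTER_CUBIC); b=cv2.resize(b,(400,293),interpolation=cv2.INTER_CUBIC)
o=np.zeros((600,640,3),np.uint8); o[:299,:520]=a;o[300:593,:400]=b; cv2.imwrite('pics/c5.png',o)
```

```text
[ 0.55585652 -0.18814692  0.07055232] [-0.44148077 -0.05935125 -1.71192336]
[[ 9.500e-03  9.999e-01 -3.300e-03]
 [ 1.000e+00 -9.500e-03 -8.000e-04]
 [-9.000e-04 -3.300e-03 -1.000e+00]]
```

View pics/c5.png

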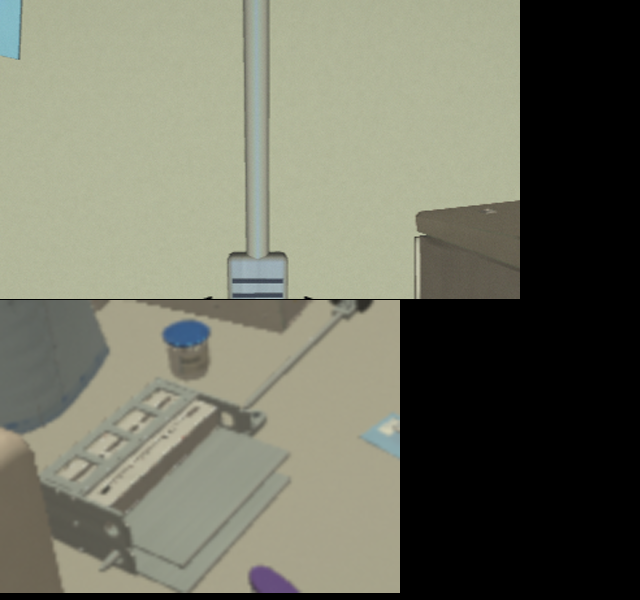

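The wrist view shows the rod held straight along the tool x axis. The scene crop shows the tip just short of the right plate at about crop (245,405), with the left hole at (112,530). I'll take one enlarged crop for the tip and both holes.

Run:
```python
from h import *
s=load('s5.png')['pixels'][:,:,::-1]; t=load('t5.png')['pixels'][:,:,::-1]
f=lambda im,u,v,w,h:cv2.resize(im[v:v+h,u:u+w],None,fx=8,fy=8,interpolation=cv2.INTER_CUBIC)
o=np.zeros((560,800,3),np.uint8)
o[:280,:400]=f(s,270,205,50,35); o[:280,400:]=f(s,225,250,50,35); o[280:,:480]=f(t,265,180,60,35); cv2.imwrite('pics/c6.png',o)
```

```text
(no output)
```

View pics/c6.png

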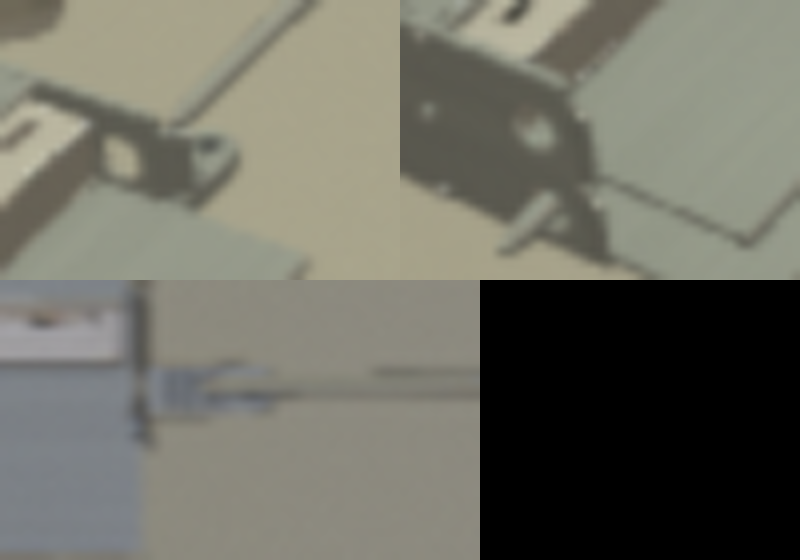

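Run:
```python
from h import *
s=load('s5.png'); t=load('t5.png'); st=r.get_state()
A=lambda u,v:(270+(u+.5)/8-.5,205+(v+.5)/8-.5); B=lambda u,v:(225+(u-400+.5)/8-.5,250+(v+.5)/8-.5); C=lambda u,v:(265+(u+.5)/8-.5,180+(v-280+.5)/8-.5)
def ony(s,p,y):
    o,d=ray(s,*p); return (o+d*(y-o[1])/d[1]).round(4)
print('holeR inner',ony(s,A(123,157),.0855),'holeL outer',ony(s,B(534,127),.2745))
print('rod scene pts on x=.556:')
for p in((240,64),(178,120)):
    o,d=ray(s,*A(*p)); print((o+d*(.5560-o[0])/d[0]).round(4))
print('rod top pts', onz(t,*C(470,385),.057).round(4), onz(t,*C(300,386),.057).round(4))
for y in(.05,.0,-.03):
    X=np.array([.556,y,.055]); u,v=proj(s,X); print('pred A',((u-270+.5)*8-.5).round(1),((v-205+.5)*8-.5).round(1)); u,v=proj(t,X); print('pred C',((u-265+.5)*8-.5).round(1),((v-180+.5)*8-.5+280).round(1))
for n,X in dict(R=(.5585,.0855,.057),L=(.5585,.2745,.057)).items(): print(n,proj(s,X))
print(A(123,157),B(534,127))
```

```text
holeR inner [0.5603 0.0855 0.0556] holeL outer [0.5627 0.2745 0.0529]
rod scene pts on x=.556:
[0.556  0.0148 0.0532]
[0.556  0.0566 0.0545]
rod top pts [ 0.5552 -0.0685  0.057 ] [0.5557 0.0096 0.057 ]
pred A 187.9 109.4
pred C 212.3 386.7
pred A 260.9 39.8
pred C 321.1 385.5
pred A 302.5 0.1
pred C 386.3 384.7
R (np.float64(285.4211953625861), np.float64(223.95983383490986))
L (np.float64(242.4371284894405), np.float64(264.7619782871127))
(284.9375, 224.1875) (241.3125, 265.4375)
```

Emit:
{"fn": "step_arm", "kwargs": {"steps": [[0,0.1,-0.2,0,0,0,1],[0,0,0,0,0,0,1],[0,0,0,0,0,0,1]]}}

```text
clock: 16.08
tool_pos: [0.5586, -0.1865, 0.0742]
eef_rot: [0.71, 0.704, 0.0, 0.0]
contact_force: [0.8, 0.2, -1.3]
opening: 0.258
finger_force: 45.0
```

Emit:
{"fn": "step_arm", "kwargs": {"steps": [[0,0,0,0,0,0,1]]}}

```text
clock: 16.2
tool_pos: [0.5584, -0.1864, 0.074]
eef_rot: [0.71, 0.705, 0.0, 0.0]
contact_force: [-0.0, -0.0, -1.1]
opening: 0.263
finger_force: 45.0
```

Emit:
{"fn": "step_arm", "kwargs": {"steps": [[0,0,0,0,0,0,1]]}}

```text
clock: 16.32
tool_pos: [0.5584, -0.1864, 0.074]
eef_rot: [0.71, 0.705, -0.0, 0.0]
contact_force: [-0.2, -0.1, -1.3]
opening: 0.264
finger_force: 45.0
```

Emit:
{"fn": "step_arm", "kwargs": {"steps": [[0.8,-0.1,0.1,0,0,0,1],[0.8,0,0,0,0,0,1],[0.8,0,0,0,0,0,1],[0.8,0,0,0,0,0,1],[0.8,0,0,0,0,0,1],[0,0,0,0,0,0,1],[0,0,0,0,0,0,1]]}}

```text
clock: 17.2
tool_pos: [0.5577, -0.1468, 0.073]
eef_rot: [0.71, 0.704, -0.0, 0.0]
contact_force: [-0.5, 0.0, -0.7]
opening: 0.263
finger_force: 45.0
```

The tip is past the right plate and the force is still near zero, so I'm continuing.

Emit:
{"fn": "step_arm", "kwargs": {"steps": [[2,0,0,0,0,0,1],[2,0,0,0,0,0,1],[2,0,0,0,0,0,1],[2,0,0,0,0,0,1],[2,0,0,0,0,0,1],[2,0,0,0,0,0,1],[0,0,0,0,0,0,1],[0,0,0,0,0,0,1]]}}

```text
clock: 18.2
tool_pos: [0.5585, -0.0281, 0.0729]
eef_rot: [0.71, 0.704, -0.001, 0.0]
contact_force: [-1.2, -0.2, -0.9]
opening: 0.267
finger_force: 45.0
```

Run:
```python
from h import *
st=r.get_state(); print(st['tool_pos'],st['eef_rot'])
s=snap('scene','s7.png'); snap('top','t7.png'); t=r.snapshot('top')
im=s['pixels'][:,:,::-1]
a=cv2.resize(im[205:285,222:312],None,fx=7,fy=7,interpolation=cv2.INTER_CUBIC); cv2.imwrite('pics/c7.png',a)
```

```text
[ 0.5585277  -0.02806073  0.07288424] [ 7.10187387e-01  7.04012272e-01 -6.50727423e-04  4.14889892e-04]
```

View pics/c7.png

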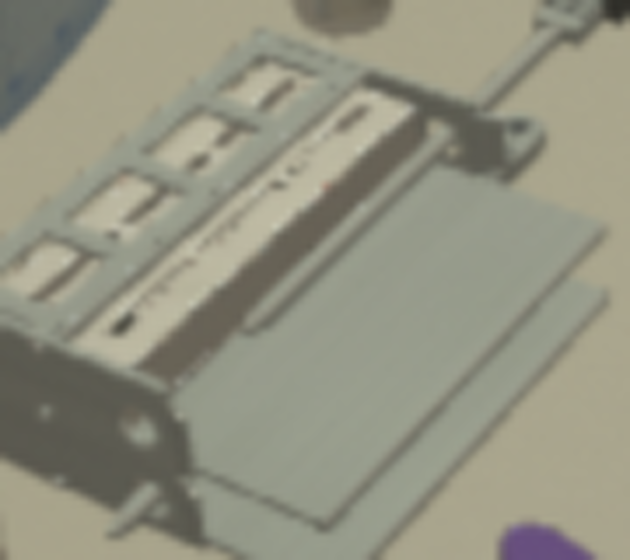

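The scene crop shows the rod running in front of the home cassette, from (440,135) to its tip at (250,325). Extrapolated, it goes to (140,435), which matches the left hole at (140,430).

Emit:
{"fn": "step_arm", "kwargs": {"steps": [[1.5,0,0,0,0,0,1],[1.5,0,0,0,0,0,1],[1.5,0,0,0,0,0,1],[0.8,0,0,0,0,0,1],[0.8,0,0,0,0,0,1],[0.5,0,0,0,0,0,1],[0,0,0,0,0,0,1]]}}

```text
clock: 19.23
tool_pos: [0.5591, 0.0398, 0.0729]
eef_rot: [0.71, 0.705, -0.0, 0.0]
contact_force: [-0.5, -0.3, -1.1]
opening: 0.261
finger_force: 45.0
```

Emit:
{"fn": "step_arm", "kwargs": {"steps": [[0.5,0,0,0,0,0,1],[0.4,0,0,0,0,0,1],[0.2,0,0,0,0,0,1],[0.1,0,0,0,0,0,1],[0,0,0,0,0,0,1]]}}

```text
clock: 19.85
tool_pos: [0.5592, 0.0515, 0.073]
eef_rot: [0.71, 0.705, -0.0, 0.0]
contact_force: [0.2, 0.6, -0.9]
opening: 0.264
finger_force: 45.0
```

Emit:
{"fn": "step_arm", "kwargs": {"steps": [[0.2,0,0,0,0,0,1],[0.1,0,0,0,0,0,1],[0,0,0,0,0,0,1]]}}

```text
clock: 20.23
tool_pos: [0.5592, 0.054, 0.0729]
eef_rot: [0.71, 0.704, -0.0, 0.0]
contact_force: [-0.6, -1.0, -1.5]
opening: 0.263
finger_force: 45.0
```

Emit:
{"fn": "step_arm", "kwargs": {"steps": [[0.15,0,0,0,0,0,1],[0.15,0,0,0,0,0,1],[0,0,0,0,0,0,1]]}}

```text
clock: 20.6
tool_pos: [0.5591, 0.0542, 0.0729]
eef_rot: [0.711, 0.704, -0.002, 0.001]
contact_force: [-0.4, -7.0, -1.2]
opening: 0.262
finger_force: 45.0
```

Emit:
{"fn": "step_arm", "kwargs": {"steps": [[0,0,0.2,0,0,0,1],[0,0,0.2,0,0,0,1],[0,0,0,0,0,0,1]]}}

```text
clock: 20.98
tool_pos: [0.5592, 0.0542, 0.0691]
eef_rot: [0.711, 0.704, -0.002, 0.001]
contact_force: [-0.1, -8.1, 0.8]
opening: 0.263
finger_force: 45.0
```

Emit:
{"fn": "step_arm", "kwargs": {"steps": [[0,0,0.05,0,0,0,1],[0,0,0,0,0,0,0.3],[0,0,0,0,0,0,0.1],[0,0,0,0,0,0,0.1],[0,0,0,0,0,0,0.1]]}}

```text
clock: 21.6
tool_pos: [0.5593, 0.0581, 0.0685]
eef_rot: [0.71, 0.705, 0.0, -0.0]
contact_force: [1.0, 0.3, 0.5]
opening: 0.451
finger_force: 0.0
```

Emit:
{"fn": "step_arm", "kwargs": {"steps": [[0,0,-1,0,0,0,0.1],[0,0,-3,0,0,0,0.1],[0,0,-5,0,0,0,0.1],[-2,0,-5,0,0,0,0.1],[-5,0,0,0,0,0,0.1],[-5,0,0,0,0,0,0.1],[0,0,0,0,0,0,0.1],[0,0,0,0,0,0,0.1]]}}

```text
clock: 22.6
tool_pos: [0.5584, -0.0616, 0.209]
eef_rot: [0.71, 0.705, 0.001, -0.0]
contact_force: [-0.0, 0.9, 0.2]
opening: 0.453
finger_force: 0.0
```

Run:
```python
from h import *
snap('wrist','w8.png'); s=snap('scene','s8.png'); t=snap('top','t8.png'); s7=load('s7.png'); t7=load('t7.png'); st=r.get_state(); print(st['tool_pos'],st['opening'])
# rod handle end & shoulder extents in wrist view: predicted pixels, and column brightness profile
w=load('w8.png'); g=cv2.cvtColor(w['pixels'],cv2.COLOR_RGB2GRAY).astype(int)
for y in(.09,.0815,.06,.0195,.015): print(y,np.round(proj(w,(.559,y,.057)),1))
for y in np.arange(.0875,.009,-.0025):
    u,v=proj(w,(.559,y,.058)); u,v=int(u),int(v); print(round(y,4),w['pixels'][v,u].tolist() if 0<=v<400 and 0<=u<640 else None, end=' ')
u,v=proj(s,(.5595,.292,.053)); print('\nleft tip',u,v); u,v=int(round(u)),int(round(v))
g0=cv2.cvtColor(s7['pixels'],cv2.COLOR_RGB2GRAY).astype(int); g1=cv2.cvtColor(s['pixels'],cv2.COLOR_RGB2GRAY).astype(int)
print((g1-g0)[v-6:v+7,u-8:u+9])
```

```text
[ 0.55846865 -0.06042761  0.20870604] 0.45054802419534346
0.09 [316.1  17. ]
0.0815 [316.2  28.1]
0.06 [316.4  55.2]
0.0195 [316.8 103.2]
0.015 [316.8 108.3]
0.0875 [78, 79, 75] 0.085 [118, 125, 110] 0.0825 [157, 163, 147] 0.08 [147, 157, 160] 0.0775 [153, 171, 177] 0.075 [154, 171, 176] 0.0725 [64, 72, 85] 0.07 [152, 168, 177] 0.0675 [149, 163, 172] 0.065 [134, 149, 157] 0.0625 [155, 171, 177] 0.06 [69, 75, 85] 0.0575 [155, 173, 179] 0.055 [68, 74, 86] 0.0525 [156, 174, 180] 0.05 [150, 166, 173] 0.0475 [109, 120, 127] 0.045 [161, 177, 183] 0.0425 [154, 173, 178] 0.04 [160, 178, 184] 0.0375 [138, 154, 161] 0.035 [62, 73, 83] 0.0325 [67, 75, 85] 0.03 [68, 74, 85] 0.0275 [101, 112, 120] 0.025 [153, 170, 177] 0.0225 [155, 172, 175] 0.02 [142, 159, 155] 0.0175 [176, 179, 150] 0.015 [175, 181, 154] 0.0125 [178, 181, 152] 0.01 [178, 182, 154] 
left tip 237.70299732635823 270.2277054519301
[[ -2  -1  -2  -2  -1  -2  -2  -1  -1  -1   2  15  15   4  -2   0  -2]
 [ -1  -2  -1  -1  -2  -2  -1  -1  -1   1  14  25   6  -7  -4  -2  -1]
 [ -2  -1  -1  -1  -2  -2  -1  -1   6  16  16   5 -15 -33 -14  -3  -1]
 [ -2   0  -1  -2  -1  -2  -1   9  44  51  26 -15 -38 -37 -13  -3  -2]
 [ -1   0  -1  -2  -1   0   6  33  56  55  32  -7 -29 -15  -5  -2  -1]
 [ -1  -1  -2  -2  -1   1  27  50  53  40  14  -3  -9  -4  -1  -2  -2]
 [ -1  -2  -2  -2  -2   6  43  48  35  14   0  -3  -1  -3  -1  -1   0]
 [ -3  -1  -1  -2   2  27  42  27   7  -1  -3  -2  -1  -1  -2  -2  -1]
 [  0  -2  -2  -3  -1   6   9   3  -1  -1  -2  -2  -1  -2  -1   0  -1]
 [ -1  -2  -2  -1   0  -1  -1  -2  -1  -1  -2  -2  -2  -2  -2  -3  -2]
 [ -2  -2  -2  -1  -2  -2  -1  -1  -2  -2  -2  -1  -2  -3  -2  -2  -1]
 [ -3  -3  -2  -2  -2  -2  -3  -2  -1  -2  -2  -2  -3  -3  -2  -2  -2]
 [ -2  -2  -2  -3  -2  -3  -1  -3  -3  -2  -2  -2  -3  -2  -2  -3  -1]]
```

```bash
python3 -c "
from plant import r
print(r.finish_job())"
```

```text
the job is handed in; nothing more can be done
None
```

I shut the lid, pushed the cassette home against the back stop, and threaded the rod through both plates until its handle was against the right plate. I then handed the job in at about 23 s; no verdict came back.

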